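# Oil the bronze padlock in the key cupboard

### The arm

A 7-joint arm with a two-finger parallel gripper is mounted at the origin on the work surface. World frame = base frame: x ahead of the robot, y to its left, z up, the work surface at z = 0. Lengths are in m, angles in rad, forces in N, time in s.
With the tool pointing down it reaches from about 0.4 to 0.85 m from the base axis. Payload 4.4 kg.
Tool frame: the origin (TCP) lies at the centre of the arm's flange, where the gripper is bolted on; the fingertips stand 199 mm ahead of it and the grasp point (between the pads) lies 180 mm ahead of it (r.tip_reach is the distance from the TCP to the fingertips, in m); z points along the fingers, x is the direction in which the jaws open and shut, and the axes are right-handed (so a half turn about z gives the same grasp; the last joint's range is limited). The gripper opens to 94 mm and grips with 3 to 60 N. Pads are 16 mm wide; open, the fingers measure 119 mm over their backs; the gripper's body (75 mm by 177 mm) begins 78 mm behind the grasp point.
Start: joints at [1.252, 0.628, 0.038, 1.517, -0.027, 0.996, -0.02], TCP at [0.163, -0.629, 0.405] pointing down, gripper open.
Joint ranges: [-3.06, 3.06], [-0.37, 2.12], [-1.25, 1.32], [0.18, 2.47], [-1.1, 4.24], [0.23, 1.98], [-2.94, 2.94]. Speed limits (rad/s): [2.57, 2.57, 3.14, 3.14, 3.14, 3.14, 3.14].

### API

Orientations are given as a rotation vector (axis times angle).
In Python, from plant import r gives the robot as it stands.
- The arm moves only by the tool move_arm, never from a script. Its argument "motion" is a list of rows, each a list of 2 entries, a list of its own where there are three numbers: the shift along the tool's x, y, z in mm, then the turn, a rotation vector about the tool's x, y, z in rad. In form: [[[x, y, z], [rx, ry, rz]], ...]. A call has 1 to 20 rows; each row is the pose to reach, as a shift and turn from the pose commanded when the call began, along the tool's axes at that moment; what a row does not reach only later rows make up. A row lasts 1/8 s, in which the tool goes at most 62.5 mm and 10.7 degrees, less where a joint would pass 70% of its speed; a pose out of reach is approached as far as the arm can. A call with a gripper value outside its range is refused whole. "fingers" is the opening, from 0 (shut) to 1 (fully open), set as the call begins (left out, the last holds). The fingers move at their own pace and stop on an object; the grip force is fixed at half the most. Time passes only in rows, so rows that repeat a pose let the fingers close. It gives the time, the measured TCP pose, the force and the opening at its end, in the units of the state.
- r.sense(): the state, without advancing time (a new reading comes with each control period).
- r.read_camera(name): name is "scene" or "top"; returns (picture, depth): 400x640x3 uint8, red, green, blue; 400x640 float32, m along the optical axis (not along the pixel's ray), 0 where there is no reading.
- r.camera_model(name): a dict with "fx", "fy", "cx", "cy" (pixels), "pose" (4x4, takes a point from camera to world coordinates). Camera axes: x right, y down, z forward; pixel columns grow to the right and rows downward; lengths in m; the calibration is good to about 2 mm. A picture is of the moment at which its call begins. camera_model takes no time and is no camera call.
- r.close_job(): hands the job in, once; it reports no verdict.
Trained networks look in the newest picture that a camera, given by its name, has taken for a name from the list of things; names that differ only in an ending like _2 or _b are one class to them, and where a whole thing is asked for, a point or a joint stands for the part that bears it (a point fixed in the world has none). Each returns a list of dicts, best first, with "conf" (0 to 1); they miss things now and then, are a little off and sometimes report something else, mostly with a low value. They report only what shows in the picture. A call takes as long as a camera call. They do not tell look-alikes from the thing itself.
- r.outline_of(camera, name): "region" (400x640 bool, what is visible of it) and "pixel" ([column, row] in pixels, amid what is visible of it).
The state is a dict: "clock": time; "joint_positions": joint angles; "joint_velocities": joint speeds; "effort": joint torques, N m; "position": TCP position; "tool_rot": TCP orientation; "ft_force": force on the tool from outside, world axes, zero at the start; "torque": the same for the moment, N m; "grip_width": opening from 0.0 (shut) to 1.0 (fully open).
Only numpy, scipy, OpenCV 4.12 (cv2) and the standard library are available. Lean on these libraries where they do the work, as an engineer would, in place of code of your own. Each camera call takes 0.05 s, during which the arm holds its last target.

### The job

The oak wedge jams the grey hatch of the low key cupboard: lift it out and lay it down on the worktop, then slide the hatch fully open. Stand the bronze padlock in the T-shaped nest in the recess, turned so that its keyhole rib faces the spray can and it sits fully home, and only then press the can's red spray cap all the way down and let it spring back up. Leave the hatch open, the padlock in its nest and the wedge on the worktop, and do not disturb the latch bolt, the escutcheon plate, the jar or the bell.

Things in the scene. Friction and masses are not known exactly. Their poses are not given: they have to be found in the camera images.
- cupboard: Fixed low oak cupboard, origin on the worktop, at some yaw. Own frame, mm: x -105..105, y -140..155, top z 130. Recess under the hatch: x -93..93, y -128..0, open upward; in it the nest (x -38, y -65) and a green spray can (38 dia., x 55, y -65). Deck z 130: y 0..140. Runners |x| 95..105 and end stop y 140..155, 12 high. Key board on the right wall: y -155..-128, to z 190.
- hatch (a joint): Grey sliding hatch, 186 (x) x 130 (y) x 12 mm, upper face at z 143 mm. Value in m: 0 closed over the recess, grows as it slides along the cupboard's +y over the deck, 0.13 fully open. May start up to 12 mm ajar. Stays where left; friction 1.5 N and light damping. Blocked by the wedge on the deck.
- hatch_grip (a point): Middle of the hatch's dark wood grip bar, standing on the middle of the hatch: 60 mm along the cupboard's x, 14 mm along its y, 30 mm tall. Moves with the hatch; lies 18 mm above the hatch's upper face, 12 mm below the bar's top.
- wedge: Loose oak door wedge, 36 (x) x 80 (y) mm, 8 mm high at its -y end rising evenly to 28 mm at its +y end (18 mm in the middle); about 60 g. Origin at the centre of its underside. Starts lying on the cupboard's deck, roughly in line with the cupboard, thin end to the hatch.
- wedge_mid (a point): Point in the wedge 10 mm above the centre of its underside.
- padlock: Loose upright greenish bronze padlock, about 250 g. Case 22 (x) x 46 (y) x 44 mm high, flat back at x -11; on its +x face a keyhole rib 18 wide (y), 10 proud (to x 21), 44 high. Steel shackle (8 mm bar) above the case in its y-z plane, top at z 74. Origin at the centre of the case's underside, rib not counted.
- nest (a point): Centre of the nest's floor, z 70 mm; axes as the cupboard's. The padlock's origin goes here, its x and y along the cupboard's (rib to +x, to the can). T-shaped pocket 10 mm deep (rim at z 80): case part 27 (x) x 51 (y) mm about this point, rib slot 24 wide to x 24; 2.5 to 3 mm play all round. Will not go in the wrong way round.
- cap (a joint): Sprung red spray cap on the fixed can, 20 mm diameter. Value in m, 0 up, 0.006 fully down. Spring about 2 N at first, 6.5 N fully down; rises by itself when let go.
- cap_top (a point): Centre of the cap's top face; 126 mm above the worktop when up (4 mm below the cupboard's rim). Moves with the cap.
- latch_bolt: Bystander: loose iron latch bolt lying flat, 100 (x) x 20 x 12 mm, with a 12 mm diameter stud up to 26 mm high. Origin at the centre of its underside.
- escutcheon: Bystander: loose flat iron escutcheon plate, 100 (x) x 64 (y) x 5 mm with a keyhole slot. Origin at the centre of its underside.
- jar: Bystander: loose upright amber glass jar of wax, 56 mm diameter, 120 mm high. Origin at the centre of its underside.
- bell: Bystander: loose upright brass handbell, 54 mm diameter at the foot, 92 mm high, standing beyond the cupboard's +y end. Origin at the centre of its underside.
Mind the look-alikes: they are no part of the job. Of the things that look like the padlock, the largest one is meant. Of the things that look like the wedge, the smaller one is meant.

How it is judged:
On the way, in this order (a step that is already met when the one before it is completed fails the run):
1. the wedge lies on the worktop, let go, the hatch not yet slid open (height (world z) of wedge_mid below 0.022 m and contact force between the fingers and wedge below 0.1 N and value of joint hatch below 0.07 m), for 0.1 s.
2. the hatch is slid open (value of joint hatch above 0.115 m), for 0.2 s.
3. the padlock stands fully home in its nest, rib to the can (horizontal distance between padlock and nest below 0.006 m and z of padlock in the frame of nest below 0.003 m and angle between padlock's own z axis and vertical below 0.1 rad and angle between the x axis of padlock and the x axis of nest, either way round below 0.2 rad), for 0.2 s.
4. the spray cap is pressed down (value of joint cap above 0.0045 m), for 0.1 s.
5. the spray cap is up again (value of joint cap below 0.001 m), for 0.1 s.
At the end, for the whole second after the job is handed in: Wedge at rest on the worktop (middle below 22 mm), hatch open over 115 mm, padlock at rest in the nest (within 6 mm sideways, foot within 3 mm of its floor, upright within 0.1 rad, turned within 0.2 rad), spray cap up within 1 mm (all of step 3 and height (world z) of wedge_mid below 0.022 m and linear speed of each of wedge, padlock below 0.02 m/s and value of joint hatch above 0.115 m and value of joint cap below 0.001 m); the robot touches nothing.
It fails at once if the spray cap is pressed (over 3 mm) while the padlock is not home in the nest (value of joint cap above 0.003 m and (horizontal distance between padlock and nest above 0.008 m or z of padlock in the frame of nest above 0.005 m)).
It fails at once if the latch bolt or the escutcheon plate is shifted by more than 25 mm (distance of any of latch_bolt, escutcheon from where it was at the start of the episode above 0.025 m).
It fails at once if the jar is shifted by more than 25 mm or tipped (distance of jar from where it was at the start of the episode above 0.025 m or angle between jar's own z axis and vertical above 0.5 rad).
It fails at once if the bell is shifted by more than 25 mm or tipped (distance of bell from where it was at the start of the episode above 0.025 m or angle between bell's own z axis and vertical above 0.5 rad).
It also fails if it takes over 72 s, if anything falls off the work surface, if the arm or the gripper's body presses on something with over 40 N, if the wrist force passes 120 N, or if a joint passes its speed limit or range.

## Working session

There is one attempt and no reset: what is moved stays moved. The work goes in short steps, Python scripts to look and compute and a tool call to move; the robot and the scene stay as the last step left them, time stands still between calls to the robot, and variables do not carry over. Pictures are saved under pics/ and viewed, and the job is handed in when it is done.

Besides the shell and the picture viewer there is one more tool, called as a command line: name --argument value ..., lists and objects as JSON in quotes. move_arm: Moves the arm, as the interface text tells. Its arguments: {"type":"object","properties":{"motion":{"type":"array"},"fingers":{"type":"number"}},"required":["motion"]}

```bash
ls; mkdir -p pics
python3 - <<'E'
from plant import r
import cv2,numpy as np
s=r.sense();print({k:np.round(v,3) for k,v in s.items()})
for c in("scene","top"):
    p,d=r.read_camera(c);m=r.camera_model(c);print(c,m)
    cv2.imwrite(f"pics/{c}0.png",p[:,:,::-1]);np.save(f"{c}_d.npy",d);np.save(f"{c}_p.npy",p)
E
```

```text
pics
{'clock': np.float64(0.0), 'joint_positions': array([ 1.252,  0.629,  0.038,  1.518, -0.027,  0.996, -0.02 ]), 'joint_velocities': array([ 0.001, -0.002,  0.002, -0.   , -0.001, -0.002, -0.   ]), 'effort': array([-0.0000e+00, -5.4972e+01,  1.1430e+00, -1.8663e+01, -5.2000e-02,
        2.4000e-02,  0.0000e+00]), 'position': array([ 0.163, -0.629,  0.404]), 'tool_rot': array([-2.483e+00,  1.923e+00,  2.000e-03]), 'ft_force': array([ 0.069, -0.227,  0.275]), 'torque': array([ 0.001, -0.007, -0.025]), 'grip_width': np.float64(1.0)}
scene {'fx': 416.1870404106917, 'fy': 416.1870404106917, 'cx': 316.83324676792955, 'cy': 206.4551884670011, 'pose': array([[ 0.43741692,  0.59891991, -0.6707916 ,  1.29010007],
       [ 0.89916272, -0.28038968,  0.33598813, -0.37124035],
       [ 0.01314694, -0.7501177 , -0.66117365,  0.83303926],
       [ 0.        ,  0.        ,  0.        ,  1.        ]])}
top {'fx': 413.06786603396966, 'fy': 413.06786603396966, 'cx': 324.8714488850897, 'cy': 199.01280145164318, 'pose': array([[-0.01338395, -0.98813359,  0.15301267,  0.41953486],
       [-0.99986943,  0.01183996, -0.01099739, -0.00837225],
       [ 0.00905523, -0.15313988, -0.98816303,  1.14565064],
       [ 0.        ,  0.        ,  0.        ,  1.        ]])}
```

View pics/scene0.png

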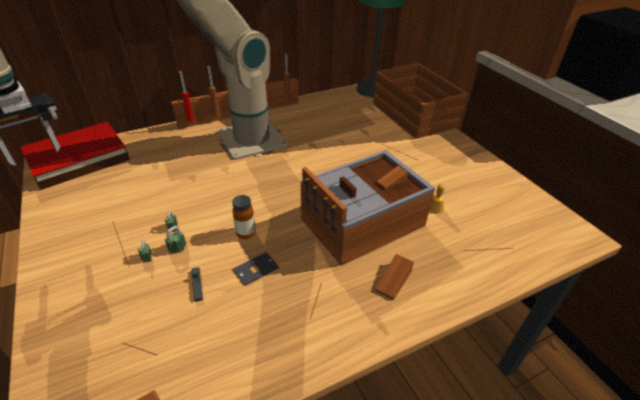

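View pics/top0.png

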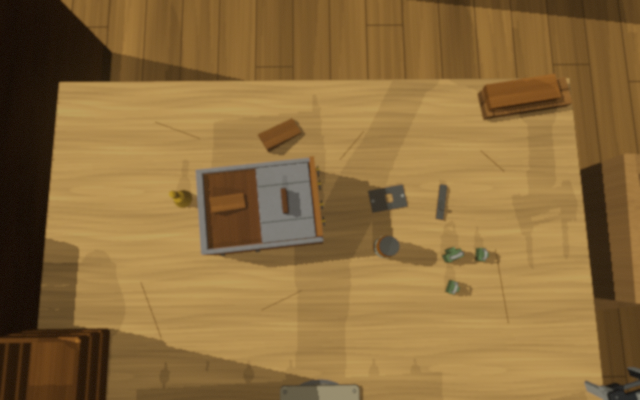

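The scene view shows the cupboard at (365,205) with a wedge on its deck at (392,178). A bigger wedge lies on the worktop at (395,277). Three green padlocks stand at (172,220), (176,240) and (145,252). The bell is at (437,200), the jar at (243,215), the plate at (256,268) and the bolt at (196,284).

```bash
cat > h.py <<'E'
from plant import r
import cv2,numpy as np
def cloud(c,d,m=None):
    m=m or r.camera_model(c); v,u=np.mgrid[:400,:640]
    P=np.stack([(u-m['cx'])/m['fx']*d,(v-m['cy'])/m['fy']*d,d,np.ones_like(d)],-1)
    return (P@m['pose'].T)[...,:3]
def proj(c,P):
    m=r.camera_model(c);T=np.linalg.inv(m['pose']);q=np.asarray(P)@T[:3,:3].T+T[:3,3]
    return q[...,:2]/q[...,2:]*m['fx']+[m['cx'],m['cy']]
E
python3 - <<'E'
from h import *
for c in("scene","top"):
    d=np.load(f"{c}_d.npy");X=cloud(c,d)
    for n in("padlock","wedge","cupboard","hatch_grip","jar","bell","latch_bolt","escutcheon"):
        for o in r.outline_of(c,n):
            g=o['region']&(d>0);p=X[g]
            print(c,n,round(o['conf'],2),np.round(o['pixel']),g.sum(),np.round(np.median(p,0),3) if len(p) else '',np.round(np.percentile(p[:,2],[3,97]),3) if len(p) else '')
p=np.load("scene_p.npy");cv2.imwrite("pics/crop1.png",cv2.resize(p[190:310,110:290,::-1],None,fx=4,fy=4,interpolation=3))
p=np.load("scene_p.npy");cv2.imwrite("pics/crop3.png",cv2.resize(p[140:310,280:460,::-1],None,fx=3,fy=3,interpolation=3))
p=np.load("top_p.npy");cv2.imwrite("pics/crop2.png",cv2.resize(p[170:310,360:520,::-1],None,fx=4,fy=4,interpolation=3))
E
```

```text
scene padlock 0.74 [141. 250.] 202 [ 0.444 -0.442  0.028] [0.    0.056]
scene padlock 0.55 [176. 238.] 459 [ 0.443 -0.365  0.033] [-0.001  0.072]
scene padlock 0.52 [170. 221.] 135 [ 0.357 -0.359  0.032] [0.009 0.055]
scene wedge 0.65 [396. 277.] 932 [0.784 0.102 0.022] [0.003 0.036]
scene wedge 0.58 [391. 177.] 408 [0.574 0.221 0.144] [0.129 0.156]
scene cupboard 0.79 [363. 204.] 9997 [0.623 0.098 0.129] [0.004 0.184]
scene hatch_grip 0.67 [353. 193.] 1804 [0.586 0.079 0.142] [0.139 0.171]
scene jar 0.9 [243. 216.] 832 [ 0.479 -0.183  0.079] [0.007 0.12 ]
scene bell 0.51 [437. 202.] 258 [0.61  0.366 0.037] [0.004 0.086]
scene latch_bolt 0.69 [194. 285.] 289 [ 0.589 -0.348  0.011] [0.004 0.025]
scene escutcheon 0.93 [256. 264.] 762 [ 0.599 -0.198  0.004] [-0.001  0.007]
top padlock 0.73 [450. 285.] 145 [ 0.352 -0.351  0.034] [0.006 0.059]
top padlock 0.68 [452. 253.] 242 [ 0.438 -0.352  0.044] [0.004 0.075]
top padlock 0.48 [482. 255.] 133 [ 0.435 -0.434  0.034] [0.007 0.058]
top wedge 0.98 [278. 133.] 768 [0.778 0.108 0.025] [0.003 0.039]
top wedge 0.81 [226. 201.] 533 [0.567 0.222 0.149] [0.136 0.159]
top cupboard 0.56 [261. 210.] 10067 [0.553 0.137 0.142] [0.072 0.19 ]
top hatch_grip 0.76 [284. 205.] 4026 [0.566 0.078 0.144] [0.14  0.172]
top hatch_grip 0.72 [228. 204.] 550 [0.567 0.223 0.148] [0.131 0.159]
top hatch_grip 0.65 [443. 203.] 308 [ 0.588 -0.342  0.012] [-0.     0.026]
top jar 0.6 [384. 245.] 432 [ 0.457 -0.167  0.12 ] [0.031 0.124]
top jar 0.53 [452. 254.] 244 [ 0.436 -0.353  0.044] [0.003 0.075]
top bell 0.61 [180. 196.] 307 [0.597 0.369 0.036] [0.004 0.089]
top bell 0.21 [384. 244.] 446 [ 0.457 -0.169  0.12 ] [0.033 0.124]
top latch_bolt 0.69 [444. 202.] 285 [ 0.585 -0.342  0.012] [0.002 0.026]
top latch_bolt 0.62 [286. 201.] 4022 [0.566 0.078 0.144] [0.14  0.172]
top escutcheon 0.61 [388. 200.] 812 [ 0.594 -0.192  0.006] [0.   0.01]
```

View pics/crop1.png

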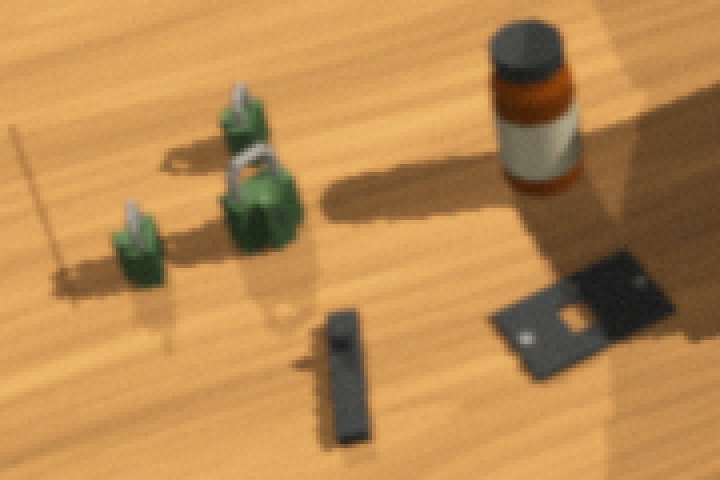

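View pics/crop2.png

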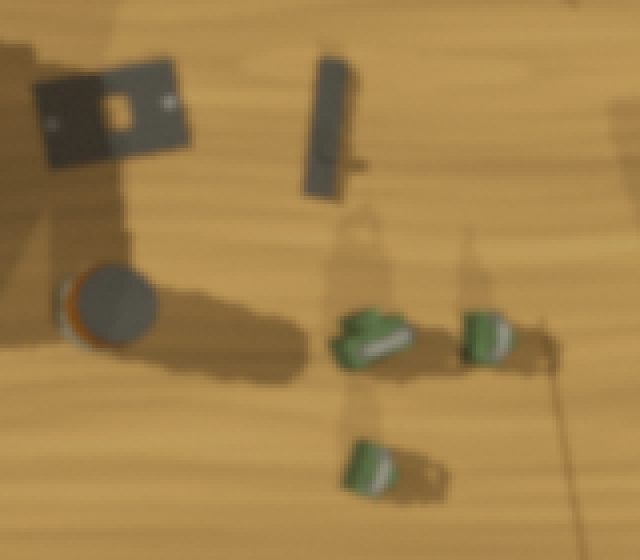

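View pics/crop3.png

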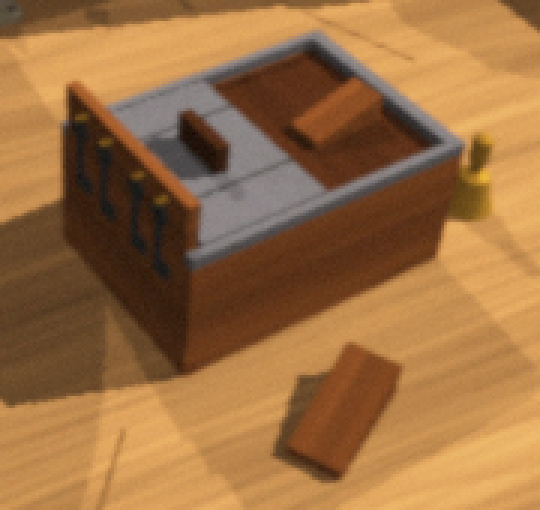

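Candidates for the padlock are scene (141,250), (176,238), (170,221). The one at (176,238), top (452,253), is the largest: it tops out at about 74 mm, the others at about 57 mm. Candidates for the wedge are scene (396,277), which is large and on the worktop, and (391,177), which is small and on the deck. I choose the deck one, and both choices hold in the crops. Next I'll fit exact poses by ray-cast depth models in both views.

```bash
cat > fit.py <<'E'
from h import *
from scipy.optimize import minimize
def cast(c,boxes,uv,m):
    # boxes: list of (T 4x4, lo, hi); returns depth along optical axis, incl. table z=0
    dc=np.stack([(uv[:,0]-m['cx'])/m['fx'],(uv[:,1]-m['cy'])/m['fy'],np.ones(len(uv))],-1)
    R=m['pose'][:3,:3];o=m['pose'][:3,3];d=dc@R.T
    best=-o[2]/d[:,2]
    for T,lo,hi in boxes:
        ol=T[:3,:3].T@(o-T[:3,3]);dl=d@T[:3,:3]
        with np.errstate(all='ignore'):
            t1=(np.array(lo)-ol)/dl;t2=(np.array(hi)-ol)/dl
        tn=np.minimum(t1,t2).max(1);tf=np.maximum(t1,t2).min(1)
        hit=(tn<tf)&(tn>0);best=np.where(hit&(tn<best),tn,best)
    return best
def Tz(x,y,z,a):
    T=np.eye(4);T[:2,:2]=[[np.cos(a),-np.sin(a)],[np.sin(a),np.cos(a)]];T[:3,3]=x,y,z;return T
mm=lambda *b:(np.array(b[:3])/1e3,np.array(b[3:])/1e3)
def B(T,*b): lo,hi=mm(*b);return(T,lo,hi)
def cupboard(x,y,a,h=0):
    T=Tz(x,y,0,a);H=T@Tz(0,h,0,0)
    return [B(T,-105,-140,0,-93,155,130),B(T,93,-140,0,105,155,130),B(T,-105,-140,0,105,-128,130),
     B(T,-105,0,0,105,155,130),B(T,-105,-140,130,-95,155,142),B(T,95,-140,130,105,155,142),B(T,-105,140,130,105,155,142),
     B(T,-105,-155,0,105,-128,190),B(H,-93,-128,131,93,2,143),B(H,-30,-70,143,30,-56,173)]
def wedge(x,y,z,a,s=1):
    T=Tz(x,y,z,a);bs=[]
    for i in range(20):
        y0=-40+4*i;h=8+20*(i+.5)/20;bs.append(B(T,-18,y0,0,18,y0+4,h))
    return bs
def padlock(x,y,z,a):
    T=Tz(x,y,z,a)
    return[B(T,-11,-23,0,11,23,44),B(T,11,-9,0,21,9,44),B(T,-4,-18,44,4,-10,70),B(T,-4,10,44,4,18,70),B(T,-4,-16,66,4,16,74)]
def fit(model,p0,cams,win,steps,tr=.02):
    data={}
    for c in cams:
        m=r.camera_model(c);d=np.load(f"{c}_d.npy")
        X=cloud(c,d,m);k=win(X)&(d>0)
        k=cv2.dilate(k.astype('u1'),np.ones((5,5)))>0; k&=d>0
        v,u=np.nonzero(k);data[c]=(m,np.stack([u,v],-1).astype(float),d[v,u])
    def cost(p):
        s=0
        for c,(m,uv,d) in data.items():
            e=np.abs(cast(c,model(*p),uv,m)-d);s+=np.minimum(e,tr).mean()
        return s
    best=None
    for rep in range(3):
        p0=np.array(p0,float);S=np.vstack([p0]+[p0+np.eye(len(p0))[i]*steps[i]*(.5**rep) for i in range(len(p0))])
        q=minimize(cost,p0,method='Nelder-Mead',options=dict(initial_simplex=S,xatol=1e-5,fatol=1e-8,maxiter=400));p0=q.x
    return q.x,q.fun/len(cams)
E
cat > f1.py <<'E'
from fit import *
def near(x,y,w,z0,z1): return lambda X:(abs(X[...,0]-x)<w)&(abs(X[...,1]-y)<w)&(X[...,2]>z0)&(X[...,2]<z1)
cams=[["top"],["scene"],["top","scene"]]
for cs in cams:
    w0=lambda X:near(.57,.13,.2,.01,.25)(X)&~near(.57,.222,.045,.125,.2)(X)&(X[...,1]<.335)
    q,f=fit(cupboard,[.57,.14,.05,0.005],cs,w0,[.01,.01,.05,.008]);print(cs,"cupb",np.round(q,4),round(f,5))
    w,f=fit(wedge,[.567,.222,.13,.05],cs,near(.567,.222,.05,.126,.2),[.01,.01,.005,.1]);print(" wedge",np.round(w,4),round(f,5))
    best=None
    for a in np.arange(0,6.28,.5):
        p,f=fit(padlock,[.44,-.355,0,a],cs,near(.44,-.36,.05,.008,.1),[.008,.008,.001,.3])
        if best is None or f<best[1]: best=p,f
    print(" padl",np.round(best[0],4),round(best[1],5))
E
time python3 f1.py
```

```text
['top'] cupb [0.5628 0.1377 0.0982 0.0045] 0.00318
 wedge [0.568  0.2185 0.1304 0.1804] 0.01487
 padl [ 0.4346 -0.3618 -0.0005  0.4223] 0.00229
['scene'] cupb [ 0.5605  0.1498  0.0979 -0.0117] 0.00475
 wedge [0.568  0.2157 0.1279 0.1812] 0.0136
 padl [ 0.4338 -0.3649 -0.0014  0.4151] 0.00316
['top', 'scene'] cupb [ 0.5615  0.1494  0.0982 -0.0074] 0.0047
 wedge [0.5677 0.2166 0.129  0.176 ] 0.01438
 padl [ 4.347e-01 -3.627e-01 -2.000e-04  4.051e-01] 0.00377
real	2m31.068s
user	2m3.803s
sys	0m1.318s
```

```bash
cat > f2.py <<'E'
from fit import *
ims=[]
for c in("top","scene"):
    m=r.camera_model(c);d=np.load(f"{c}_d.npy");v,u=np.mgrid[:400,:640];uv=np.stack([u.ravel(),v.ravel()],-1).astype(float)
    w=[.568,.217,.13,.178]
    e=(d-cast(c,cupboard(.5618,.140,.098,.0045)+wedge(*w)+padlock(.4345,-.363,0,.41),uv,m).reshape(400,640))
    x0,y0=(180,135) if c=="top" else(285,135)
    E=e[y0:y0+130,x0:x0+180]
    im=np.clip(128+E*1e3*6,0,255).astype('u1');ims.append(cv2.resize(cv2.applyColorMap(im,cv2.COLORMAP_JET),None,fx=4,fy=4,interpolation=0)[:290*2])
cv2.imwrite("pics/res1.png",ims[0]);cv2.imwrite("pics/res2.png",ims[1])
E
python3 f2.py
```

```text
(no output)
```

View pics/res1.png

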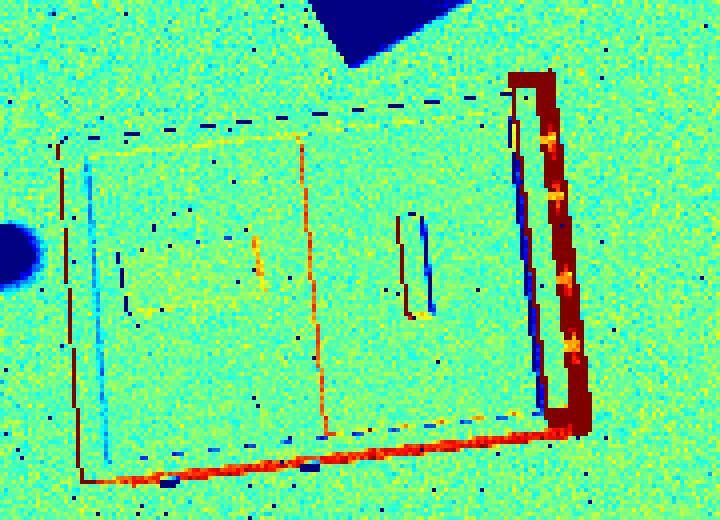

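View pics/res2.png

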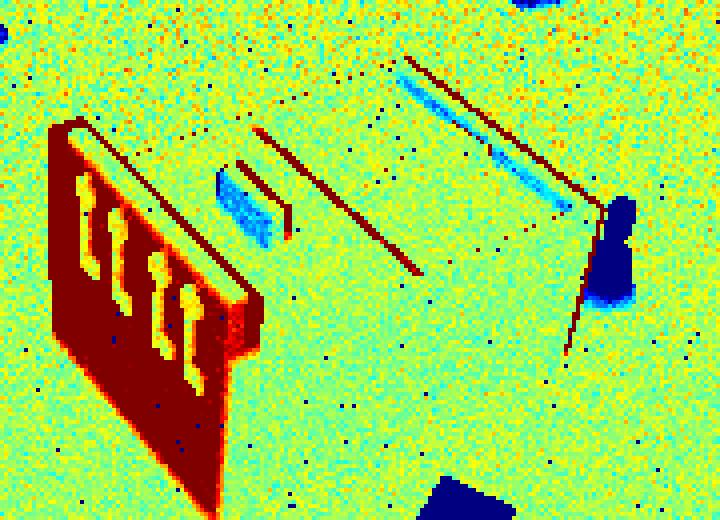

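```bash
sed -i 's/B(T,-105,-155,0,105,-128,190)/B(T,-96,-140,130,96,-128,190)/' fit.py
cat > f1.py <<'E'
from fit import *
def near(x,y,w,z0,z1): return lambda X:(abs(X[...,0]-x)<w)&(abs(X[...,1]-y)<w)&(X[...,2]>z0)&(X[...,2]<z1)
cams=[["top"],["scene"],["top","scene"]]
W=np.array([.568,.217,.13,.178])
for cs in cams:
    w0=lambda X:near(.57,.13,.2,.01,.18)(X)&(X[...,1]<.335)
    q,f=fit(lambda *q:cupboard(*q)+wedge(*W),[.562,.138,.098,0.005],cs,w0,[.004,.004,.02,.004]);print(cs,"cupb",np.round(q,4),round(f,5))
    w,f=fit(lambda *w:cupboard(*q)+wedge(*w),W,cs,near(.567,.222,.05,.115,.2),[.01,.01,.002,.1],.01);print(" wedge",np.round(w,4),round(f,5))
    W=w
E
sed -i 's/.5618,.140,.098,.0045/.562,.1375,.098,.005/' f2.py
time python3 f1.py; python3 f2.py
```

```text
['top'] cupb [0.5628 0.1375 0.0984 0.0047] 0.00265
 wedge [0.568  0.2194 0.1308 0.1777] 0.00169
['scene'] cupb [0.562  0.1348 0.0979 0.0033] 0.0033
 wedge [0.5673 0.2171 0.1284 0.1845] 0.00212
['top', 'scene'] cupb [0.5629 0.1352 0.0983 0.0068] 0.00335
 wedge [0.5677 0.2183 0.1294 0.1812] 0.00205
real	2m52.102s
user	2m43.647s
sys	0m0.330s
```

View pics/res2.png

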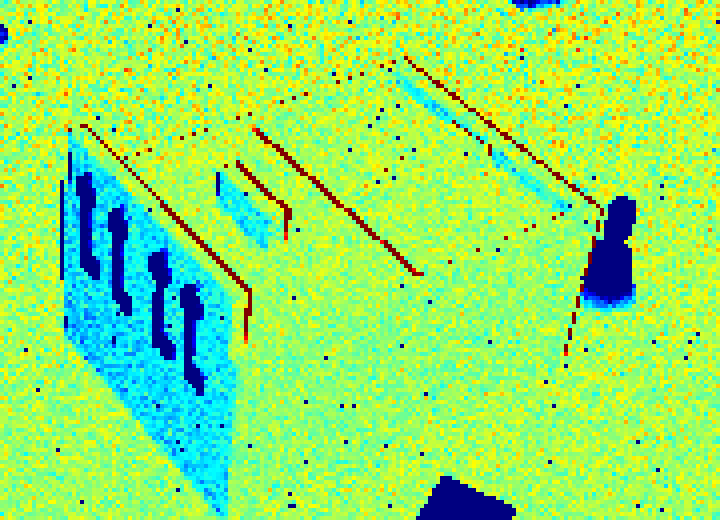

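```bash
cat > g.py <<'E'
from h import *
from scipy.spatial.transform import Rotation as Ro
C=np.array([.5624,.1362]);A=.098
def cw(x,y): # cupboard mm -> world
    c,s=np.cos(A),np.sin(A);return C+np.array([c*x-s*y,s*x+c*y])/1e3
def goto(x,y,ztip,yaw=None,frm=None):
    s=r.sense();R=Ro.from_rotvec(s['tool_rot']) if frm is None else frm[1];p=s['position'] if frm is None else frm[0]
    cur=np.arctan2(*R.as_matrix()[[1,0],0])
    if yaw is None: yaw=cur
    T=Ro.from_matrix(np.array([[np.cos(yaw),np.sin(yaw),0],[np.sin(yaw),-np.cos(yaw),0],[0,0,-1]]))
    t=np.array([x,y,ztip+.199])
    sh=R.inv().apply(t-p)*1e3;rv=(R.inv()*T).as_rotvec()
    print(f"cur yaw {cur:.3f} tip {np.round([*p[:2],p[2]-.199],4)} shift {np.round(sh,1).tolist()} rv {np.round(rv,3).tolist()}")
E
python3 - <<'E'
from g import *
w=np.array([.5677,.2183]);ya=.181
g=w+np.array([-np.sin(ya),np.cos(ya)])*.006
print(g)
goto(.5,-.3,.24,-.6)
goto(g[0],g[1],.24,ya)
goto(g[0],g[1],.133,ya)
E
```

```text
[0.56661992 0.22420199]
cur yaw -1.318 tip [ 0.1626 -0.6294  0.2057] shift [-234.5, -409.1, -34.3] rv [-0.0, -0.0, -0.718]
cur yaw -1.318 tip [ 0.1626 -0.6294  0.2057] shift [-725.4, -604.7, -34.3] rv [-0.0, -0.0, -1.499]
cur yaw -1.318 tip [ 0.1626 -0.6294  0.2057] shift [-725.4, -604.7, 72.7] rv [-0.0, -0.0, -1.499]
```

move_arm --motion '[[[-234,-409,-34],[0,0,-0.718]],[[-234,-409,-34],[0,0,-0.718]],[[-234,-409,-34],[0,0,-0.718]],[[-234,-409,-34],[0,0,-0.718]],[[-234,-409,-34],[0,0,-0.718]],[[-234,-409,-34],[0,0,-0.718]],[[-234,-409,-34],[0,0,-0.718]],[[-234,-409,-34],[0,0,-0.718]],[[-725,-605,-34],[0,0,-1.5]],[[-725,-605,-34],[0,0,-1.5]],[[-725,-605,-34],[0,0,-1.5]],[[-725,-605,-34],[0,0,-1.5]],[[-725,-605,-34],[0,0,-1.5]],[[-725,-605,-34],[0,0,-1.5]],[[-725,-605,-34],[0,0,-1.5]],[[-725,-605,-34],[0,0,-1.5]],[[-725,-605,-34],[0,0,-1.5]],[[-725,-605,-34],[0,0,-1.5]]]' --fingers 0.8

```text
clock: 3.15
position: [0.5665, 0.2267, 0.4386]
tool_rot: [-3.126, -0.293, 0.0]
ft_force: [-0.9, -0.5, -0.5]
grip_width: 0.803
```

Run:
```python
from g import *
goto(.5666,.2242,.24,.181)
goto(.5666,.2242,.14,.181)
p,d=r.read_camera("scene");np.save("scene_d1.npy",d);cv2.imwrite("pics/s1.png",p[:,:,::-1])
p,d=r.read_camera("top");np.save("top_d1.npy",d);cv2.imwrite("pics/t1.png",p[:,:,::-1])
```

```text
cur yaw 0.187 tip [0.5665 0.2267 0.2396] shift [-0.3, 2.5, -0.4] rv [-0.001, -0.0, 0.006]
cur yaw 0.187 tip [0.5665 0.2267 0.2396] shift [-0.3, 2.6, 99.6] rv [-0.001, -0.0, 0.006]
```

View pics/s1.png

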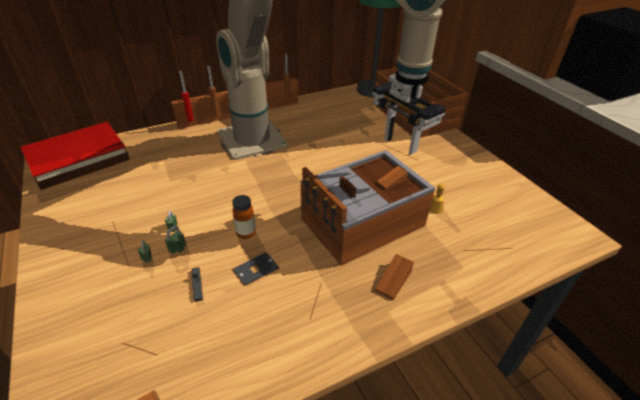

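Run:
```python
from g import *
s=r.sense();R=Ro.from_rotvec(s['tool_rot']).as_matrix();p=s['position']
for c in("scene","top"):
    d=np.load(c+"_d1.npy");X=cloud(c,d);L=(X-p)@R*1e3
    k=(d>0)&(abs(L[...,0])<120)&(abs(L[...,1])<60)&(L[...,2]>20)&(L[...,2]<215)
    q=L[k];print(c,len(q))
    for z0 in range(20,215,15):
        t=q[(q[:,2]>=z0)&(q[:,2]<z0+15)]
        for sg in(1,-1):
            u=t[t[:,0]*sg>0]
            if len(u)>3:print(z0,sg,len(u),"x",np.round(np.percentile(u[:,0],[2,50,98]),1),"y",np.round(np.percentile(u[:,1],[2,50,98]),1),round(u[:,2].max(),1))
```

```text
scene 2353
20 1 68 x [ 1.3 13.6 18.5] y [-21.4  11.8  30.9] 34.9
20 -1 35 x [-38.3 -24.2  -1.4] y [14.9 25.  33. ] 34.9
35 1 108 x [ 1.9 12.2 18.9] y [-25.2  -1.5  18.1] 49.9
35 -1 83 x [-39.3 -21.4  -1. ] y [10.4 15.7 19.4] 50.0
50 1 459 x [ 4.2 59.4 89. ] y [-32.5   0.8  29.8] 65.0
50 -1 230 x [-87.  -59.8  -2.1] y [-20.8  18.1  30.6] 65.0
65 1 267 x [ 4.6 57.7 89.4] y [-32.9  14.4  31.2] 80.0
65 -1 146 x [-83.8 -48.2  -3.4] y [14.4 20.5 32.2] 80.0
80 1 208 x [ 5.9 61.5 82.3] y [-33.3  24.1  31.7] 95.0
80 -1 165 x [-77.6 -40.5  -2.6] y [ 1.4 25.  32.2] 95.0
95 1 70 x [43.9 80.1 82. ] y [-33.6   9.2  30.7] 105.0
95 -1 48 x [-77.4 -41.2 -37.2] y [-14.5  18.5  31.1] 109.1
110 1 24 x [40.2 48.5 51.7] y [1.4 5.7 7.5] 124.4
110 -1 43 x [-49.2 -39.6 -36.4] y [-9.8  3.8  8. ] 124.5
125 1 41 x [40.  49.2 51.9] y [-9.9  4.9  7.5] 139.8
125 -1 47 x [-49.9 -39.2 -35.3] y [-11.2   2.9   8.2] 139.9
140 1 45 x [40.  49.2 52.3] y [-12.1   3.    8.3] 154.6
140 -1 39 x [-47.5 -39.2 -35.3] y [-10.3   4.9   8.7] 154.7
155 1 47 x [39.  48.9 52.1] y [-12.    4.2   8.3] 170.0
155 -1 43 x [-49.  -38.6 -35.4] y [-8.8  2.4  8.2] 169.7
170 1 42 x [39.3 49.  52.1] y [-10.8   4.1   7.8] 184.9
170 -1 39 x [-48.2 -37.7 -35.3] y [-11.    4.6   8. ] 184.9
185 1 21 x [39.1 47.5 50.7] y [-12.4   4.4   6.4] 199.2
185 -1 34 x [-48.  -38.4 -35.5] y [-11.6   3.4   7.4] 199.7
top 828
50 1 420 x [37.8 72.8 88.7] y [-12.8  13.7  31.3] 64.8
50 -1 9 x [-10.7  -7.8  -3.3] y [19.3 20.4 21.3] 62.8
65 1 125 x [37.9 54.8 82.1] y [ 1.  23.6 31.7] 79.9
65 -1 32 x [-56.1 -43.5  -7. ] y [20.7 28.6 31.6] 79.8
80 1 123 x [ 1.5 29.5 76.8] y [18.5 24.1 31.3] 94.9
80 -1 90 x [-54.1 -21.3  -1.2] y [18.6 23.5 31.6] 93.3
95 1 7 x [43.1 74.  76.4] y [25.1 30.7 31.4] 99.6
95 -1 4 x [-58.9 -55.9 -43.8] y [30.7 30.9 31.2] 96.8
170 1 6 x [39.6 44.1 48.8] y [5.6 6.9 7.2] 183.0
185 1 7 x [38.7 42.3 47.1] y [4.  6.6 7.2] 197.7
```

move_arm --motion '[[[0,2,50],[0,0,0.006]],[[0,2,80],[0,0,0.006]],[[0,2,97],[0,0,0.006]],[[0,2,105],[0,0,0.006]],[[0,2,105],[0,0,0.006]],[[0,2,105],[0,0,0.006]]]'

```text
clock: 4.0
position: [0.5678, 0.2221, 0.3348]
tool_rot: [-3.129, -0.276, -0.003]
ft_force: [0.6, 0.8, 0.4]
grip_width: 0.805
```

move_arm --motion '[[[0,0,0],[0,0,0]],[[0,0,0],[0,0,0]],[[0,0,0],[0,0,0]],[[0,0,0],[0,0,0]],[[0,0,0],[0,0,0]],[[0,0,0],[0,0,0]],[[0,0,0],[0,0,0]],[[0,0,0],[0,0,0]]]' --fingers 0.2

```text
clock: 5.0
position: [0.5674, 0.222, 0.3337]
tool_rot: [3.129, 0.276, -0.0]
ft_force: [-0.7, 0.3, 1.3]
grip_width: 0.381
```

Run:
```python
from g import *
goto(.5674,.222,.235,.176)
goto(.40,.43,.235,.176)
goto(.40,.43,.006,.176)
```

```text
cur yaw 0.176 tip [0.5674 0.222  0.1347] shift [0.0, -0.0, -100.3] rv [0.0, 0.0, 0.0]
cur yaw 0.176 tip [0.5674 0.222  0.1347] shift [-128.4, -234.1, -100.3] rv [0.0, 0.0, 0.0]
cur yaw 0.176 tip [0.5674 0.222  0.1347] shift [-128.3, -234.1, 128.7] rv [0.0, 0.0, 0.0]
```

move_arm --motion '[[[0,0,-50],[0,0,0]],[[0,0,-100],[0,0,0]],[[-30,-58,-100],[0,0,0]],[[-60,-110,-100],[0,0,0]],[[-90,-165,-100],[0,0,0]],[[-118,-215,-100],[0,0,0]],[[-128,-234,-85],[0,0,0]],[[-128,-234,-40],[0,0,0]],[[-128,-234,10],[0,0,0]],[[-128,-234,60],[0,0,0]],[[-128,-234,100],[0,0,0]],[[-128,-234,118],[0,0,0]],[[-128,-234,126],[0,0,0]],[[-128,-234,129],[0,0,0]],[[-128,-234,129],[0,0,0]],[[-128,-234,129],[0,0,0]]]'

```text
clock: 7.0
position: [0.4007, 0.4302, 0.2057]
tool_rot: [-3.128, -0.276, -0.002]
ft_force: [-0.2, -0.6, -1.0]
grip_width: 0.382
```

move_arm --motion '[[[0,0,2],[0,0,0]],[[0,0,2],[0,0,0]],[[0,0,2],[0,0,0]]]'

```text
clock: 7.38
position: [0.4007, 0.4302, 0.2037]
tool_rot: [-3.129, -0.276, -0.002]
ft_force: [-1.1, -1.2, 5.2]
grip_width: 0.381
```

move_arm --motion '[[[0,0,0],[0,0,0]],[[0,0,0],[0,0,0]],[[0,0,0],[0,0,0]],[[0,0,0],[0,0,0]],[[0,0,-60],[0,0,0]],[[0,0,-120],[0,0,0]],[[0,0,-180],[0,0,0]],[[0,0,-235],[0,0,0]],[[0,0,-235],[0,0,0]]]' --fingers 0.8

```text
clock: 8.5
position: [0.4008, 0.4311, 0.4424]
tool_rot: [-3.123, -0.275, -0.011]
ft_force: [-0.1, -0.0, -0.6]
grip_width: 0.802
```

Run:
```python
from g import *
for c in("scene","top"):
    p,d=r.read_camera(c);cv2.imwrite(f"pics/{c}2.png",p[:,:,::-1]);X=cloud(c,d)
    for o in r.outline_of(c,"wedge"):
        g=o['region']&(d>0);print(c,round(o['conf'],2),np.round(o['pixel']),np.round(np.median(X[g],0),3),np.round(np.percentile(X[g][:,2],[3,97]),3))
b=cw(0,-86+4);print(b)
goto(*b,.23,.098)
goto(*b,.158,.098)
```

```text
scene 0.91 [397. 275.] [0.785 0.1   0.021] [-0.     0.037]
scene 0.67 [413. 163.] [0.407 0.438 0.018] [0.004 0.026]
scene 0.32 [360. 203.] [0.619 0.104 0.129] [0.01  0.183]
top 0.87 [279. 136.] [0.777 0.106 0.025] [0.003 0.039]
top 0.82 [160. 274.] [0.402 0.428 0.018] [0.003 0.029]
[0.57042314 0.05459345]
cur yaw 0.176 tip [0.4003 0.4293 0.2371] shift [102.0, 398.7, 7.7] rv [0.002, 0.002, 0.078]
cur yaw 0.176 tip [0.4003 0.4293 0.2371] shift [102.1, 398.6, 79.7] rv [0.002, 0.002, 0.078]
```

View pics/scene2.png

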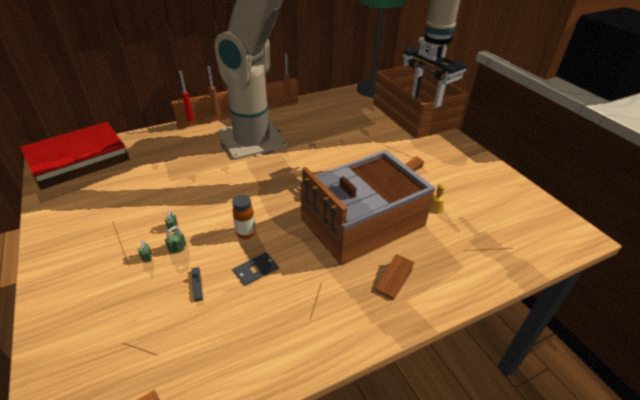

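The wedge now lies on the worktop at scene (413,163), and the deck is clear. Next I go behind the grip bar with the fingers closed.

move_arm --motion '[[[15,60,5],[0,0,0.078]],[[31,120,5],[0,0,0.078]],[[46,180,5],[0,0,0.078]],[[62,240,5],[0,0,0.078]],[[77,300,5],[0,0,0.078]],[[92,360,5],[0,0,0.078]],[[102,398,7],[0,0,0.078]],[[102,398,7],[0,0,0.078]],[[102,398,40],[0,0,0.078]],[[102,398,70],[0,0,0.078]],[[102,398,79],[0,0,0.078]],[[102,398,79],[0,0,0.078]],[[102,398,79],[0,0,0.078]]]' --fingers 0

```text
clock: 10.32
position: [0.5708, 0.0565, 0.3596]
tool_rot: [-3.137, -0.155, -0.003]
ft_force: [-0.5, -0.5, -0.1]
grip_width: 0.001
```

Run:
```python
from g import *
for y in(-76,-72,-20,40,50,54): goto(*cw(0,y),.158,.098)
```

```text
cur yaw 0.099 tip [0.5708 0.0565 0.1606] shift [-0.6, -4.1, 2.6] rv [-0.0, -0.002, 0.001]
cur yaw 0.099 tip [0.5708 0.0565 0.1606] shift [-0.6, -8.1, 2.6] rv [-0.0, -0.002, 0.001]
cur yaw 0.099 tip [0.5708 0.0565 0.1606] shift [-0.6, -60.1, 2.7] rv [-0.0, -0.002, 0.001]
cur yaw 0.099 tip [0.5708 0.0565 0.1606] shift [-0.5, -120.1, 2.7] rv [-0.0, -0.002, 0.001]
cur yaw 0.099 tip [0.5708 0.0565 0.1606] shift [-0.5, -130.1, 2.7] rv [-0.0, -0.002, 0.001]
cur yaw 0.099 tip [0.5708 0.0565 0.1606] shift [-0.5, -134.1, 2.7] rv [-0.0, -0.002, 0.001]
```

move_arm --motion '[[[0,-8,3],[0,0,0]],[[0,-20,3],[0,0,0]],[[0,-33,3],[0,0,0]],[[0,-46,3],[0,0,0]],[[0,-59,3],[0,0,0]],[[0,-72,3],[0,0,0]],[[0,-85,3],[0,0,0]],[[0,-97,3],[0,0,0]],[[0,-107,3],[0,0,0]],[[0,-115,3],[0,0,0]],[[0,-120,3],[0,0,0]],[[0,-123,3],[0,0,0]],[[0,-125,3],[0,0,0]],[[0,-125,3],[0,0,0]]]'

```text
clock: 12.08
position: [0.5582, 0.1805, 0.3556]
tool_rot: [-3.137, -0.154, 0.0]
ft_force: [0.9, -0.7, 0.5]
grip_width: 0.0
```

Run:
```python
from g import *
goto(*cw(0,50),.158,.098)
c="scene";p,d=r.read_camera(c);cv2.imwrite(f"pics/{c}3.png",cv2.resize(p[100:300,250:500,::-1],None,fx=3,fy=3))
c="top";p,d=r.read_camera(c);cv2.imwrite(f"pics/{c}3.png",cv2.resize(p[120:280,160:360,::-1],None,fx=3,fy=3))
```

```text
cur yaw 0.098 tip [0.5582 0.1805 0.1566] shift [-0.1, -5.5, -1.4] rv [-0.0, 0.0, -0.0]
```

View pics/scene3.png

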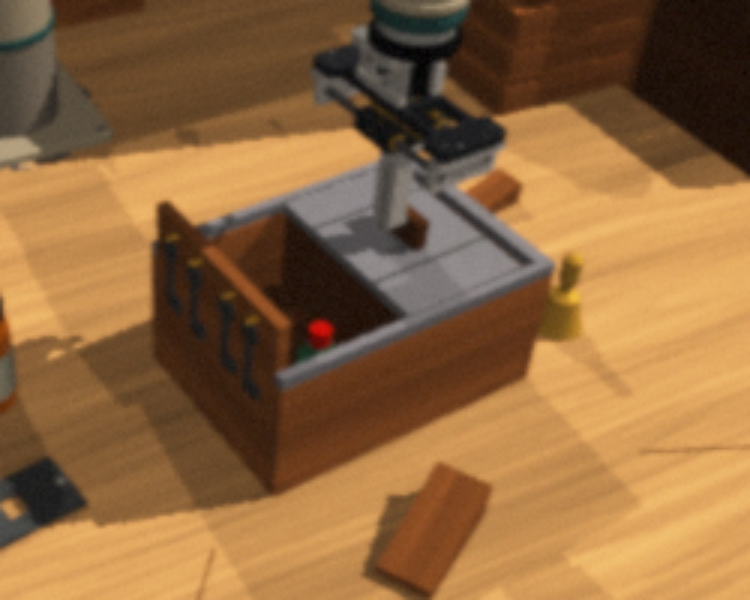

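The hatch is nearly open, with the red cap in view at crop (320,333). A thin dark strip is left at the end stop, so I push gently further.

move_arm --motion '[[[0,-2,0],[0,0,0]],[[0,-4,0],[0,0,0]],[[0,-6,0],[0,0,0]],[[0,-6,0],[0,0,0]]]'

```text
clock: 12.68
position: [0.5578, 0.1851, 0.3556]
tool_rot: [3.135, 0.152, -0.001]
ft_force: [-0.3, -4.4, 1.7]
grip_width: 0.004
```

move_arm --motion '[[[0,-1,0],[0,0,0]],[[0,-2,0],[0,0,0]],[[0,-2,0],[0,0,0]]]'

```text
clock: 13.05
position: [0.5578, 0.1857, 0.3556]
tool_rot: [3.133, 0.151, -0.002]
ft_force: [-0.4, -7.6, 3.5]
grip_width: 0.004
```

Run:
```python
from g import *
a=.41
g=np.array([.4343,-.3634])+np.array([np.cos(a),np.sin(a)])*.005;print(g)
goto(*g,.26,a)
goto(*g,.1,a)
```

```text
[ 0.4388856  -0.36140695]
cur yaw 0.096 tip [0.5578 0.1857 0.1566] shift [-171.0, 533.7, -100.5] rv [0.005, 0.002, -0.314]
cur yaw 0.096 tip [0.5578 0.1857 0.1566] shift [-170.8, 532.9, 59.5] rv [0.005, 0.002, -0.314]
```

move_arm --motion '[[[0,8,0],[0,0,0]],[[0,12,-40],[0,0,0]],[[0,20,-90],[0,0,0]],[[-15,60,-105],[0,0,-0.05]],[[-30,115,-105],[0,0,-0.1]],[[-48,170,-105],[0,0,-0.15]],[[-66,225,-105],[0,0,-0.2]],[[-84,280,-105],[0,0,-0.25]],[[-102,335,-105],[0,0,-0.3]],[[-120,390,-105],[0,0,-0.314]],[[-138,445,-105],[0,0,-0.314]],[[-156,495,-100],[0,0,-0.314]],[[-171,534,-80],[0,0,-0.314]],[[-171,534,-60],[0,0,-0.314]],[[-171,534,-60],[0,0,-0.314]]]' --fingers 0.7

```text
clock: 14.92
position: [0.4396, -0.3594, 0.4144]
tool_rot: [-3.072, -0.642, 0.0]
ft_force: [-0.8, 0.1, 0.6]
grip_width: 0.701
```

```bash
cat > f3.py <<'E'
from fit import *
import sys
def nest(x,y,a):
    T=Tz(x,y,0,a)
    return [B(T,-105,-140,0,-93,155,130),B(T,93,-140,0,105,155,130),B(T,-105,-140,0,105,-128,130),
     B(T,-105,0,0,105,155,130),B(T,-105,-140,130,-95,155,142),B(T,95,-140,130,105,155,142),B(T,-105,140,130,105,155,142),
     B(T,-96,-140,130,96,-128,190),B(T,-93,2,131,93,132,143),B(T,-30,60,143,30,74,173)]
for c in("scene","top"):
    p,d=r.read_camera(c);np.save(f"{c}_d.npy",d);np.save(f"{c}_p.npy",p)
p=np.load("top_p.npy");cv2.imwrite("pics/top4.png",cv2.resize(p[120:280,170:350,::-1],None,fx=4,fy=4))
p=np.load("scene_p.npy");cv2.imwrite("pics/scene4.png",cv2.resize(p[140:290,280:460,::-1],None,fx=4,fy=4))
C=np.array([.5624,.1362]);A=.098
for c in("scene","top"):
    d=np.load(f"{c}_d.npy");X=cloud(c,d)
    L=(X[...,:2]-C)@np.array([[np.cos(A),-np.sin(A)],[np.sin(A),np.cos(A)]])*1e3
    k=(d>0)&(abs(L[...,0])<88)&(L[...,1]>-124)&(L[...,1]<-4)&(X[...,2]<.14)
    z=X[...,2][k]*1e3;h=np.histogram(z,np.arange(0,140,5));print(c,list(zip(h[1].astype(int),h[0])))
    u=k&(X[...,2]>.115);print("cap",u.sum(),np.round(L[u].mean(0),1),np.round(np.median(X[...,2][u])*1e3,1), np.round([L[u].min(0),L[u].max(0)],1))
    np.save(c+"_L.npy",np.dstack([L,X[...,2]*1e3]))
E
python3 f3.py; python3 -c "
from g import *
a=.41
g=np.array([.4343,-.3634])+np.array([np.cos(a),np.sin(a)])*.005
goto(*g,.015,a)"
```

```text
scene [(np.int64(0), np.int64(0)), (np.int64(5), np.int64(0)), (np.int64(10), np.int64(0)), (np.int64(15), np.int64(0)), (np.int64(20), np.int64(0)), (np.int64(25), np.int64(1)), (np.int64(30), np.int64(3)), (np.int64(35), np.int64(4)), (np.int64(40), np.int64(4)), (np.int64(45), np.int64(5)), (np.int64(50), np.int64(10)), (np.int64(55), np.int64(5)), (np.int64(60), np.int64(10)), (np.int64(65), np.int64(17)), (np.int64(70), np.int64(20)), (np.int64(75), np.int64(73)), (np.int64(80), np.int64(18)), (np.int64(85), np.int64(2)), (np.int64(90), np.int64(6)), (np.int64(95), np.int64(12)), (np.int64(100), np.int64(8)), (np.int64(105), np.int64(14)), (np.int64(110), np.int64(14)), (np.int64(115), np.int64(7)), (np.int64(120), np.int64(28)), (np.int64(125), np.int64(13)), (np.int64(130), np.int64(0))]
cap 48 [ 56.9 -68.5] 123.9 [[ 43.6 -76.4]
 [ 65.6 -59. ]]
top [(np.int64(0), np.int64(0)), (np.int64(5), np.int64(11)), (np.int64(10), np.int64(596)), (np.int64(15), np.int64(1138)), (np.int64(20), np.int64(65)), (np.int64(25), np.int64(11)), (np.int64(30), np.int64(8)), (np.int64(35), np.int64(7)), (np.int64(40), np.int64(4)), (np.int64(45), np.int64(11)), (np.int64(50), np.int64(11)), (np.int64(55), np.int64(47)), (np.int64(60), np.int64(20)), (np.int64(65), np.int64(106)), (np.int64(70), np.int64(185)), (np.int64(75), np.int64(132)), (np.int64(80), np.int64(222)), (np.int64(85), np.int64(10)), (np.int64(90), np.int64(20)), (np.int64(95), np.int64(38)), (np.int64(100), np.int64(29)), (np.int64(105), np.int64(15)), (np.int64(110), np.int64(8)), (np.int64(115), np.int64(2)), (np.int64(120), np.int64(14)), (np.int64(125), np.int64(36)), (np.int64(130), np.int64(3))]
cap 55 [ 54.1 -63.7] 126.3 [[ 43.7 -72.4]
 [ 64.2 -54.5]]
cur yaw 0.414 tip [ 0.4405 -0.359   0.2172] shift [-2.8, 1.6, 202.2] rv [0.0, -0.002, 0.004]
```

View pics/top4.png

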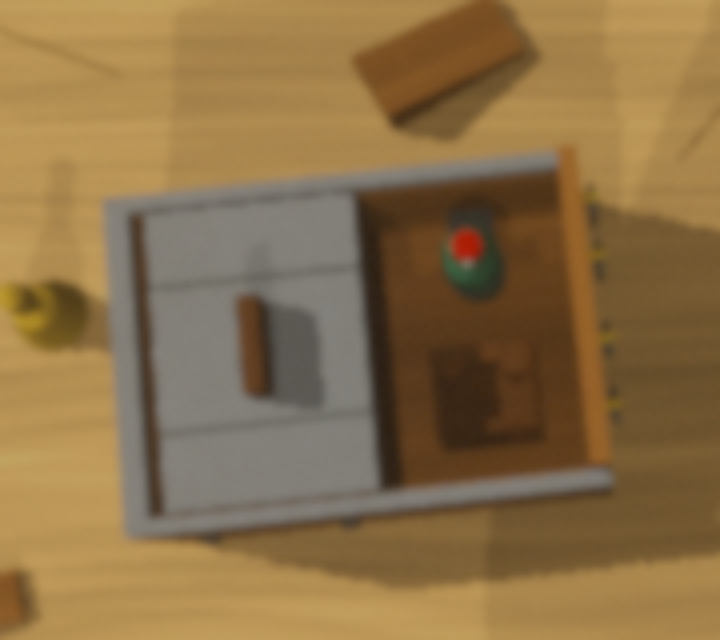

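View pics/scene4.png

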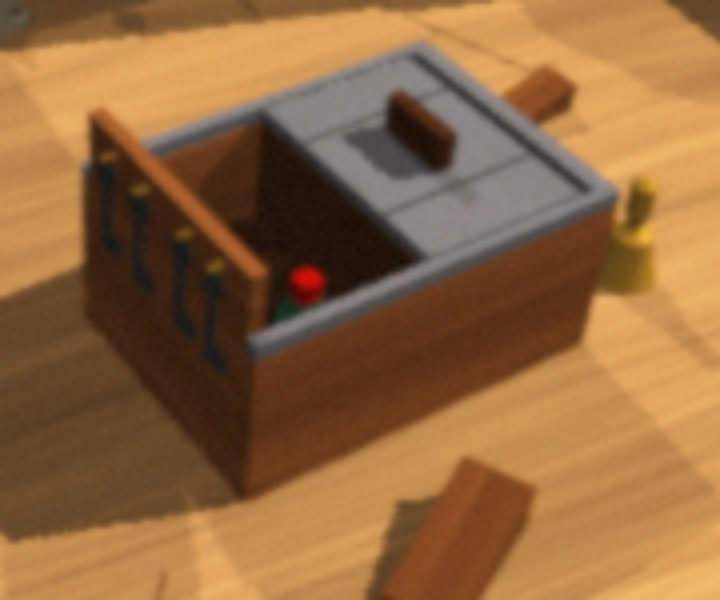

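The hatch is fully open against the stop. The T-shaped nest shows in the top crop at (490,395), with its rib slot towards the can, and the cap is at (468,245). Now I grasp the padlock.

move_arm --motion '[[[-2.5,1.5,60],[0,0,0.004]],[[-2.5,1.5,110],[0,0,0.004]],[[-2.5,1.5,150],[0,0,0.004]],[[-2.5,1.5,180],[0,0,0.004]],[[-2.5,1.5,196],[0,0,0.004]],[[-2.5,1.5,202],[0,0,0.004]],[[-2.5,1.5,202],[0,0,0.004]],[[-2.5,1.5,202],[0,0,0.004]]]'

```text
clock: 16.02
position: [0.4384, -0.3625, 0.2148]
tool_rot: [3.075, 0.636, 0.002]
ft_force: [0.1, -0.2, -0.3]
grip_width: 0.7
```

Run:
```python
from g import *
goto(.4389,-.3614,.015,.41)
s=r.sense();R=Ro.from_rotvec(s['tool_rot']).as_matrix();q=s['position']
for c in("scene","top"):
    p,d=r.read_camera(c);x0,y0=(110,180) if c=="scene" else(380,190)
    cv2.imwrite(f"pics/{c}5.png",cv2.resize(p[y0:y0+120,x0:x0+160,::-1],None,fx=4,fy=4))
    X=cloud(c,d);L=(X-q)@R*1e3
    k=(d>0)&(abs(L[...,0])<60)&(abs(L[...,1])<40)&(L[...,2]>110)&(L[...,2]<190);t=L[k]
    for sg in(1,-1):
        u=t[(t[:,0]*sg>28)]
        if len(u)>3: print(c,sg,len(u),np.round(np.percentile(u[:,0],[2,50,98]),1),np.round(np.percentile(u[:,1],[2,50,98]),1))
```

```text
cur yaw 0.408 tip [ 0.4384 -0.3625  0.0158] shift [0.9, -0.8, 0.8] rv [0.002, -0.001, -0.002]
scene 1 124 [35.4 44.8 47.4] [-7.5  3.7 11.3]
scene -1 76 [-43.4 -34.5 -30.5] [-4.8  8.9 12.1]
top 1 6 [36.8 41.2 45.4] [-11.5 -10.6 -10.1]
top -1 31 [-41.9 -33.5 -31. ] [-11.5  -9.7   1.5]
```

View pics/scene5.png

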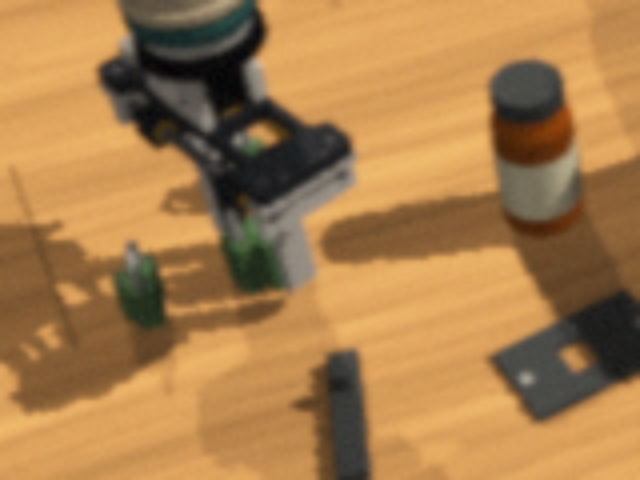

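The fingers straddle the padlock, with one at the rib side and one at the back. Now I close.

move_arm --motion '[[[0.5,-0.5,0],[0,0,0]],[[0.5,-0.5,0],[0,0,0]],[[0.5,-0.5,0],[0,0,0]],[[0.5,-0.5,0],[0,0,0]],[[0.5,-0.5,0],[0,0,0]],[[0.5,-0.5,0],[0,0,0]],[[0.5,-0.5,0],[0,0,0]],[[0.5,-0.5,0],[0,0,0]]]' --fingers 0.15

```text
clock: 17.12
position: [0.4382, -0.3616, 0.2137]
tool_rot: [3.076, 0.636, 0.0]
ft_force: [-0.1, -0.3, -0.3]
grip_width: 0.338
```

```bash
sed -i 's/C=np.array(\[.5624/C=np.array([.5616/' g.py
python3 - <<'E'
from g import *
n=cw(-38+5,-65);print(n)
goto(*n,.26,.098)
goto(*n,.17,.098)
E
```

```text
[0.53511815 0.06828305]
cur yaw 0.408 tip [ 0.4382 -0.3616  0.0147] shift [259.6, -356.1, -245.3] rv [0.0, -0.0, 0.31]
cur yaw 0.408 tip [ 0.4382 -0.3616  0.0147] shift [259.6, -356.1, -155.3] rv [0.0, -0.0, 0.31]
```

move_arm --motion '[[[0,0,-55],[0,0,0]],[[0,0,-115],[0,0,0]],[[0,0,-175],[0,0,0]],[[0,0,-230],[0,0,0.05]],[[30,-40,-245],[0,0,0.1]],[[60,-82,-245],[0,0,0.15]],[[92,-126,-245],[0,0,0.2]],[[125,-170,-245],[0,0,0.25]],[[158,-215,-245],[0,0,0.31]],[[190,-260,-245],[0,0,0.31]],[[222,-304,-245],[0,0,0.31]],[[248,-340,-245],[0,0,0.31]],[[259,-355,-245],[0,0,0.31]],[[260,-356,-230],[0,0,0.31]],[[260,-356,-200],[0,0,0.31]],[[260,-356,-170],[0,0,0.31]],[[260,-356,-155],[0,0,0.31]],[[260,-356,-155],[0,0,0.31]]]'

```text
clock: 19.38
position: [0.5352, 0.0669, 0.3675]
tool_rot: [3.137, 0.151, -0.005]
ft_force: [-0.3, -0.6, -2.6]
grip_width: 0.338
```

```bash
cat > f4.py <<'E'
from fit import *
from g import goto,cw,Ro
s=r.sense();q=s['position'];print(s['grip_width'],s['ft_force'])
for c in("scene","top"):
    p,d=r.read_camera(c);np.save(f"{c}_d.npy",d);np.save(f"{c}_p.npy",p)
p=np.load("top_p.npy");cv2.imwrite("pics/top6.png",cv2.resize(p[120:280,170:350,::-1],None,fx=4,fy=4))
p=np.load("scene_p.npy");cv2.imwrite("pics/scene6.png",cv2.resize(p[100:290,280:460,::-1],None,fx=4,fy=3))
goto(*cw(-33,-65),.17,.098)
print(q-[0,0,.199])
E
python3 f4.py
```

```text
0.3381006715940561 [-0.27503908 -0.56405356 -2.63521828]
cur yaw 0.097 tip [0.5359 0.0678 0.1702] shift [-0.8, -0.5, 0.2] rv [0.0, -0.001, -0.001]
[0.53516918 0.06690085 0.16845722]
```

View pics/top6.png

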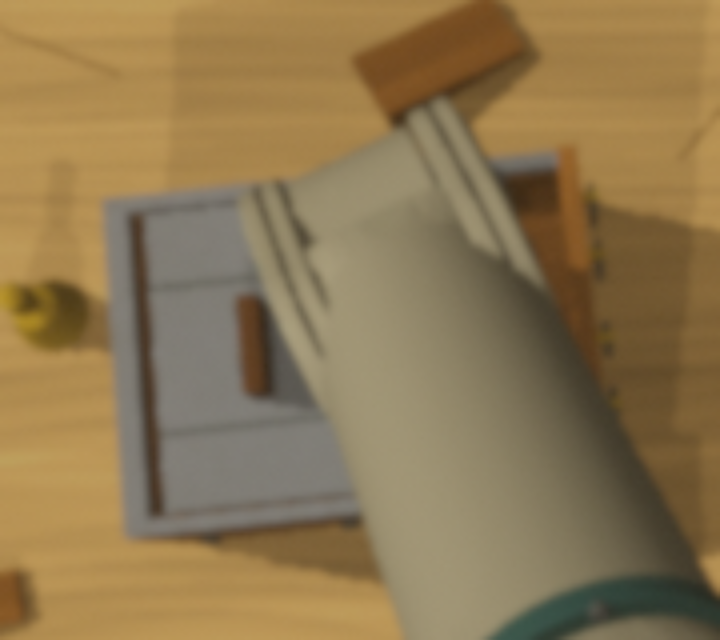

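View pics/scene6.png

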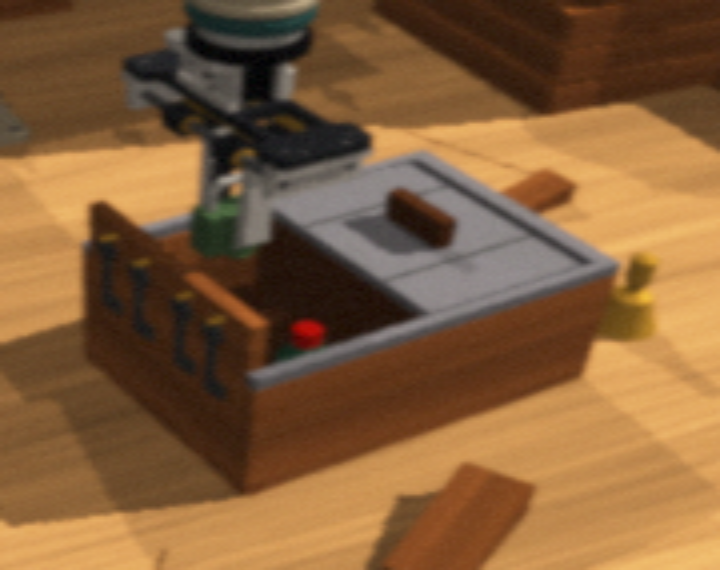

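```bash
cat > f5.py <<'E'
from fit import *
s=r.sense();q=s['position'];yaw=.097
def held(bx,by,bz,dx,dy):
    # fingers in frame yaw, biased; padlock relative to tool by dx,dy
    T=Tz(q[0]+bx,q[1]+by,q[2]-.199+bz,yaw);w=15.9
    P=padlock(*(T@np.array([dx,dy,-.0147,1]))[:3],yaw)
    return P+[B(T,w,-10,0,w+12.5,10,90),B(T,-w-12.5,-10,0,-w,10,90)]
CX=(.562,.1348,.098,.13)
win=lambda X:(abs(X[...,0]-q[0])<.05)&(abs(X[...,1]-q[1])<.04)&(X[...,2]>.155)&(X[...,2]<.235)
w0=lambda X:(abs(X[...,0]-.57)<.2)&(abs(X[...,1]-.13)<.2)&(X[...,2]>.01)&(X[...,2]<.15)&(X[...,1]<.335)
c0,f=fit(lambda *p:cupboard(*p),CX,["scene"],w0,[.003,.003,.01,.003]);print("cup",np.round(c0,4),round(f,5))
for i in ((0,0,0,-.005,0),(.002,.002,0,-.005,-.002)):
    p,f=fit(lambda *p:cupboard(*c0)+held(*p),i,["scene"],win,[.002,.002,.002,.002,.002],.015);print(np.round(p*1e3,1),round(f,5))
E
python3 f5.py
```

```text
cup [0.5619 0.1349 0.0973 0.1272] 0.00404
[-1.2 -1.4 -2.1 -4.3 -0.6] 0.00357
[-1.3 -1.4 -2.  -4.1 -0.6] 0.00359
```

```bash
sed -i 's/C=np.array(\[.5616/C=np.array([.5620/' g.py
python3 - <<'E'
from g import *
for z in(.1,.092,.085): goto(*cw(-33,-64.7),z,.098)
E
```

```text
cur yaw 0.097 tip [0.5359 0.0678 0.1702] shift [-0.4, -0.8, 70.2] rv [0.0, -0.001, -0.001]
cur yaw 0.097 tip [0.5359 0.0678 0.1702] shift [-0.4, -0.8, 78.2] rv [0.0, -0.001, -0.001]
cur yaw 0.097 tip [0.5359 0.0678 0.1702] shift [-0.5, -0.8, 85.2] rv [0.0, -0.001, -0.001]
```

move_arm --motion '[[[-0.5,-0.5,25],[0,0,0]],[[-0.5,-0.5,50],[0,0,0]],[[-0.5,-0.5,65],[0,0,0]],[[-0.5,-0.5,69],[0,0,0]],[[-0.5,-0.5,69],[0,0,0]],[[-0.5,-0.5,69],[0,0,0]]]'

```text
clock: 20.23
position: [0.5354, 0.0689, 0.3005]
tool_rot: [-3.138, -0.154, -0.003]
ft_force: [-0.5, 0.1, -3.1]
grip_width: 0.338
```

Run:
```python
from g import *
P=[]
for i in range(6): r.read_camera("top"); P.append(r.sense()['position'])
print(np.mean(P,0),np.std(P,0)); m=np.mean(P,0)
t=cw(-33,-64.7);print(t, np.round(((t-m[:2])@np.array([[np.cos(A),np.sin(A)],[np.sin(A),-np.cos(A)]]).T)*1e3,2), m[2]-.199, r.sense()['ft_force'])
```

```text
[0.53520568 0.06881964 0.30019331] [1.00127892e-04 4.43385952e-05 1.95425523e-04]
[0.53548879 0.06858161] [0.26 0.26] 0.10119330769241752 [-0.78152222  0.20733856 -3.7237906 ]
```

move_arm --motion '[[[0,0,4],[0,0,0]],[[0,0,7],[0,0,0]],[[0,0,9],[0,0,0]],[[0,0,10.5],[0,0,0]],[[0,0,10.5],[0,0,0]]]'

```text
clock: 21.15
position: [0.535, 0.0688, 0.2891]
tool_rot: [3.138, 0.154, -0.0]
ft_force: [0.7, 0.2, -3.2]
grip_width: 0.338
```

The foot is about 5 mm below the rim with no contact force, so it is entering the pocket.

move_arm --motion '[[[0,0,2],[0,0,0]],[[0,0,3.5],[0,0,0]],[[0,0,5],[0,0,0]],[[0,0,5.5],[0,0,0]],[[0,0,5.5],[0,0,0]]]'

```text
clock: 21.78
position: [0.535, 0.0688, 0.2837]
tool_rot: [-3.138, -0.154, -0.0]
ft_force: [0.0, -0.1, -2.5]
grip_width: 0.34
```

move_arm --motion '[[[0,0,1],[0,0,0]],[[0,0,1.5],[0,0,0]],[[0,0,1.5],[0,0,0]]]'

```text
clock: 22.15
position: [0.535, 0.0689, 0.2836]
tool_rot: [3.137, 0.154, 0.001]
ft_force: [-4.0, -0.8, 10.4]
grip_width: 0.34
```

Floor contact came at foot z of about 70 mm. I release and rise straight up.

move_arm --motion '[[[0,0,0],[0,0,0]],[[0,0,0],[0,0,0]],[[0,0,0],[0,0,0]],[[0,0,0],[0,0,0]],[[0,0,-10],[0,0,0]],[[0,0,-40],[0,0,0]],[[0,0,-90],[0,0,0]],[[0,0,-145],[0,0,0]],[[0,0,-180],[0,0,0]],[[0,40,-180],[0,0,0]],[[0,100,-180],[0,0,0]],[[0,160,-180],[0,0,0]],[[0,220,-180],[0,0,0]],[[0,260,-180],[0,0,0]],[[0,260,-180],[0,0,0]]]' --fingers 0.6

```text
clock: 24.02
position: [0.5598, -0.1941, 0.4622]
tool_rot: [3.137, 0.143, -0.0]
ft_force: [-0.2, 0.2, 0.1]
grip_width: 0.601
```

```bash
cat > f6.py <<'E'
from fit import *
for c in("scene","top"):
    p,d=r.read_camera(c);np.save(f"{c}_d.npy",d);np.save(f"{c}_p.npy",p)
p=np.load("top_p.npy");cv2.imwrite("pics/top7.png",cv2.resize(p[120:280,170:350,::-1],None,fx=4,fy=4))
p=np.load("scene_p.npy");cv2.imwrite("pics/scene7.png",cv2.resize(p[140:290,280:460,::-1],None,fx=4,fy=4))
CC=(.5628,.1375,.0982)
T=Tz(CC[0],CC[1],0,CC[2])@Tz(-.038,-.065,.07,0)
a=T[:3,3]
win=lambda X:(abs(X[...,0]-a[0])<.03)&(abs(X[...,1]-a[1])<.035)&(X[...,2]>.09)&(X[...,2]<.16)
p,f=fit(lambda *p:padlock(*p),(a[0],a[1],.07,CC[2]),["top"],win,[.003,.003,.003,.05],.015)
e=np.linalg.inv(T)@np.array([*p[:3],1]);print("in nest mm",np.round(e[:3]*1e3,1),"dyaw",round(p[3]-CC[2],3),f)
E
python3 f6.py
```

```text
in nest mm [0.1 0.6 0.2] dyaw 0.01 0.007120313017739952
```

View pics/top7.png

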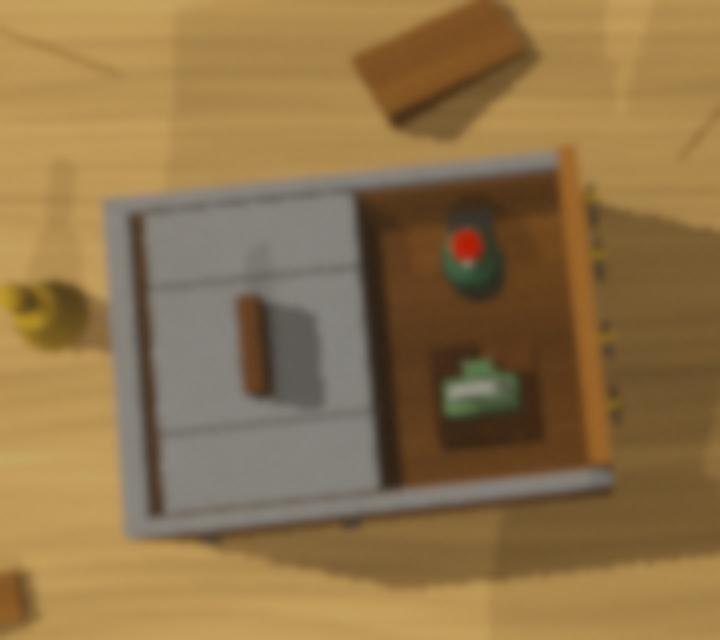

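View pics/scene7.png

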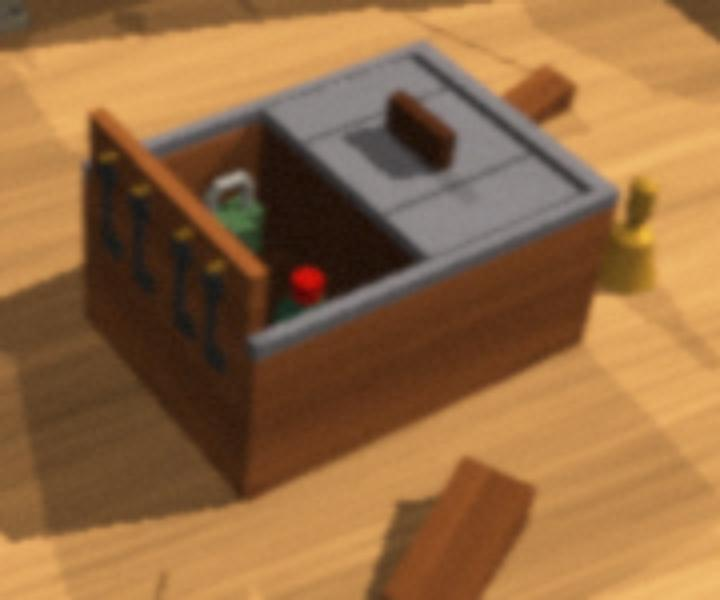

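The padlock stands at top crop (480,390), rib towards the can, and fits within 1 mm of the nest in position and height. Now the cap, with closed fingers.

Run:
```python
from g import *
n=cw(55,-65);print(n)
for z in (.26,.14,.13): goto(*n,z,.098)
```

```text
[0.62309591 0.07689326]
cur yaw 0.098 tip [ 0.5603 -0.1894  0.2635] shift [88.5, -258.9, 3.8] rv [-0.001, -0.0, -0.0]
cur yaw 0.098 tip [ 0.5603 -0.1894  0.2635] shift [88.5, -258.8, 123.8] rv [-0.001, -0.0, -0.0]
cur yaw 0.098 tip [ 0.5603 -0.1894  0.2635] shift [88.5, -258.7, 133.8] rv [-0.001, -0.0, -0.0]
```

move_arm --motion '[[[18,-52,2],[0,0,0]],[[36,-106,2],[0,0,0]],[[55,-160,2],[0,0,0]],[[73,-214,2],[0,0,0]],[[88,-259,2],[0,0,0]],[[88,-259,10],[0,0,0]],[[88,-259,50],[0,0,0]],[[88,-259,90],[0,0,0]],[[88,-259,115],[0,0,0]],[[88,-259,122],[0,0,0]],[[88,-259,122],[0,0,0]],[[88,-259,122],[0,0,0]]]' --fingers 0

```text
clock: 25.62
position: [0.623, 0.0767, 0.3416]
tool_rot: [-3.137, -0.154, -0.004]
ft_force: [0.3, -0.6, 0.2]
grip_width: 0.004
```

Run:
```python
from g import *
n=cw(55,-65)
goto(*n,.128,.098)
c="scene";p,d=r.read_camera(c);cv2.imwrite("pics/scene8.png",cv2.resize(p[140:290,280:460,::-1],None,fx=4,fy=4))
goto(*n,.128,.098)
print(r.sense()['ft_force'])
```

```text
cur yaw 0.098 tip [0.623  0.0767 0.1426] shift [0.0, -0.2, 14.6] rv [-0.0, -0.002, 0.0]
cur yaw 0.098 tip [0.623  0.0766 0.1426] shift [0.0, -0.3, 14.6] rv [-0.0, -0.002, 0.0]
[ 0.46694755 -0.3362462   0.32314429]
```

View pics/scene8.png

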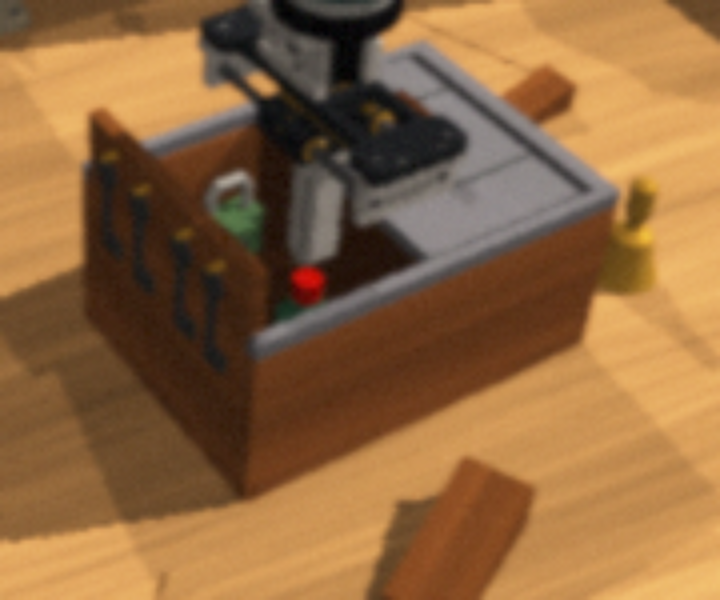

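The closed fingers stand right over the cap at (308,285). Pressing now.

move_arm --motion '[[[0,0,8],[0,0,0]],[[0,0,14],[0,0,0]],[[0,0,17],[0,0,0]],[[0,0,19],[0,0,0]],[[0,0,21],[0,0,0]],[[0,0,22],[0,0,0]],[[0,0,22],[0,0,0]]]'

```text
clock: 26.55
position: [0.6226, 0.0764, 0.3195]
tool_rot: [3.137, 0.154, 0.0]
ft_force: [-3.8, -1.7, 11.0]
grip_width: 0.008
```

move_arm --motion '[[[0,0,1],[0,0,0]],[[0,0,2],[0,0,0]],[[0,0,2],[0,0,0]]]'

```text
clock: 26.92
position: [0.6225, 0.0765, 0.3193]
tool_rot: [3.137, 0.153, 0.002]
ft_force: [-6.8, -1.3, 21.3]
grip_width: 0.006
```

The force is well past the spring's 6.5 N with the tips at 120 mm, so the cap is at its bottom stop. I retract up and clear.

move_arm --motion '[[[0,0,-4],[0,0,0]],[[0,0,-14],[0,0,0]],[[0,0,-50],[0,0,0]],[[0,0,-100],[0,0,0]],[[0,0,-145],[0,0,0]],[[0,50,-145],[0,0,0]],[[0,110,-145],[0,0,0]],[[0,170,-145],[0,0,0]],[[0,230,-145],[0,0,0]],[[0,260,-145],[0,0,0]],[[0,260,-145],[0,0,0]],[[0,260,-145],[0,0,0]]]'

```text
clock: 28.42
position: [0.6482, -0.1804, 0.4611]
tool_rot: [-3.136, -0.157, 0.0]
ft_force: [-0.8, 0.2, 0.0]
grip_width: 0.003
```

```bash
python3 f6.py
python3 - <<'E'
from fit import *
for c in("scene","top"):
    d=np.load(f"{c}_d.npy");X=cloud(c,d);p=np.load(f"{c}_p.npy").astype(int)
    red=(p[...,0]>140)&(p[...,1]<70)&(p[...,2]<70)&(abs(X[...,0]-.62)<.03)&(abs(X[...,1]-.077)<.03)
    print(c,red.sum(),np.round(np.percentile(X[red][:,2]*1e3,[50,75,90]),1))
    for n in("wedge","jar","bell","latch_bolt","escutcheon"):
        for o in r.outline_of(c,n)[:2]:
            g=o['region']&(d>0);print(c,n,round(o['conf'],2),np.round(o['pixel']),np.round(np.median(X[g],0),3))
d=np.load("top_d.npy");X=cloud("top",d)
w0=lambda X:(abs(X[...,0]-.57)<.2)&(abs(X[...,1]-.13)<.2)&(X[...,2]>.125)&(X[...,2]<.18)
print(fit(cupboard,(.5628,.1375,.0982,.127),["top"],w0,[.003,.003,.01,.003]))
E
```

```text
in nest mm [0.1 0.6 0.6] dyaw 0.013 0.00704204947958586
scene 27 [124.9 125.8 126.2]
scene wedge 0.56 [413. 163.] [0.406 0.44  0.018]
scene wedge 0.55 [393. 277.] [0.785 0.1   0.022]
scene jar 0.77 [242. 213.] [ 0.478 -0.184  0.077]
scene bell 0.8 [436. 204.] [0.61  0.367 0.033]
scene latch_bolt 0.85 [193. 284.] [ 0.585 -0.347  0.011]
scene escutcheon 0.59 [258. 267.] [ 0.597 -0.196  0.004]
top 38 [126.9 127.6 129. ]
top wedge 0.97 [277. 137.] [0.776 0.108 0.025]
top jar 0.92 [386. 246.] [ 0.457 -0.169  0.119]
top jar 0.56 [235. 212.] [0.553 0.199 0.144]
top bell 0.83 [179. 196.] [0.597 0.368 0.034]
top bell 0.73 [235. 210.] [0.553 0.199 0.144]
top escutcheon 0.92 [386. 200.] [ 0.594 -0.192  0.006]
(array([0.56277847, 0.1376955 , 0.09822039, 0.12766505]), np.float64(0.0028276764524417172))
```

View pics/top7.png

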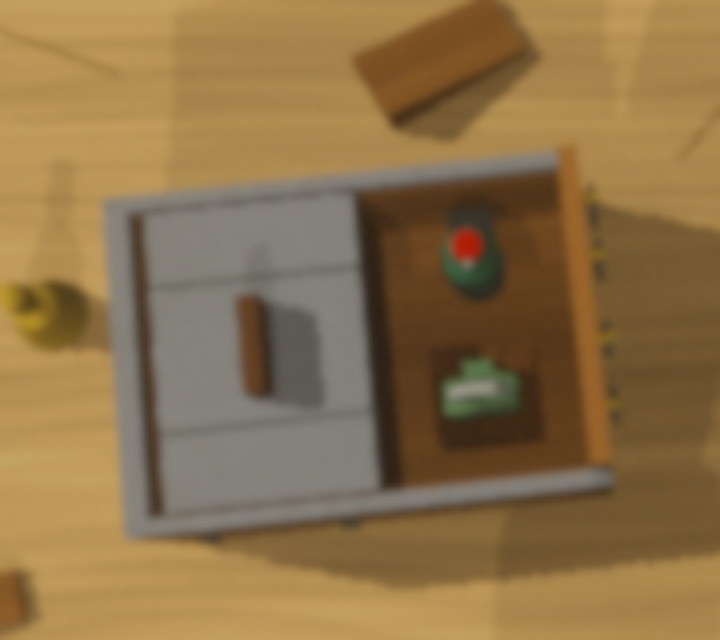

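The last picture shows the cap back up at about 126 mm, the padlock home, the hatch about 128 mm open, and the wedge on the worktop. The bystanders are unmoved, so I hand in.

```bash
python3 -c "
from plant import r
print(r.close_job())"
```

```text
the job is handed in; nothing more can be done
None
```

I carried out every step in the required order and handed the job in at about 29 s of the 72 s allowed; the hand-in gave no verdict.

- **Wedge:** I lifted the smaller wedge off the deck and laid it on the worktop at about (0.40, 0.43). Both cameras saw it there before the hatch was touched. In the last look only the scene camera reported it. The top network did not list it, but its edge shows at the lower left of the last top crop.
- **Hatch:** I pushed it open by its grip bar until it met the end stop, at about 7.6 N. The last fit puts it about 128 mm open.
- **Padlock:** I stood the largest of the three in the nest, rib to the can. The top-view fit puts it about 0.6 mm off sideways, 0.6 mm high and 0.01 rad off in yaw.
- **Cap:** I pressed it onto its bottom stop, with about 21 N on the wrist against a 6.5 N spring. Afterwards its top read about 125–127 mm, so it is up again.
- **Bystanders:** The jar, bell and escutcheon plate stayed within about 3 mm of where they started in both views. The latch bolt did so in the scene view only, because the top network missed it in the last look.

The two cameras disagreed by about 3 mm in y. I settled the offset by comparing the fingers in the pictures with the arm's own reported pose.

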